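Pack the travel spice case flush and fold its lid shut

ROBOT

A 6-joint arm with a two-finger parallel gripper is mounted at the origin on a cart in front of the work surface, level with it; the furniture and walls round the work are solid. World frame = base frame: x ahead of the robot, y to its left, z up, the work surface at z = 0. Lengths are in m, angles in rad, forces in N, time in s.
With the tool pointing down it reaches from about 0.275 to 1 m from the base axis. Payload 8.4 kg.
Tool frame: the origin (TCP) lies midway between the tips of the shut fingers; the grasp point (between the pads) lies 19 mm behind it (env.grip_depth is the distance from the TCP to the grasp point, in m); z points along the fingers, y is the direction in which the jaws open and shut (so a half turn about z gives the same grasp; the last joint's range is limited). The gripper opens to 85 mm and grips with 20 to 120 N. Pads are 22 mm wide; open, the fingers measure 114 mm over their backs; the gripper's body (76 mm by 85 mm) begins 54 mm behind the grasp point. The pads swing forward as they close: fully open they stand 13 mm farther back than shut.
Start: joints at [1.21, 0.353, 1.633, -0, 1.155, -0.002], TCP at [0.219, 0.585, 0.231] pointing down, gripper open.
Joint ranges: [-2.63, 2.63], [-0.92, 2.1], [0.06, 2.66], [-1.3, 4.44], [0, 2.69], [-3.02, 3.02]. Speed limits (rad/s): [2.22, 2.22, 2.79, 3.14, 3.14, 3.14].

INTERFACE

Orientations are given as a unit quaternion [w, x, y, z].
In Python, from bench import status, camera, order, search_frame, silhouettes, tip_of, env gives the robot as it stands.
- The arm moves only by the tool arm_command, never from a script. Its argument "steps" is one flat list of numbers, 5 for each row, row after row: the shift along the tool's x, y, z in m, then the turn about the tool's z in degrees, then the finger opening in m, from 0 to 0.0854. A call has 1 to 8 rows; each row is the pose to reach, as a shift and turn from the pose commanded when the call began, along the tool's axes at that moment; what a row does not reach only later rows make up. A row lasts 1/10 s, in which the tool goes at most 50 mm and 8.59 degrees, less where a joint would pass 70% of its speed; a pose out of reach is approached as far as the arm can. A call with a gripper value outside its range is refused whole. The fingers move at their own pace and stop on an object; "newtons" is the grip in N (left out, the last holds). Time passes only in rows, so rows that repeat a pose let the fingers close. It gives the time, the measured TCP pose, the force and the opening at its end, in the units of the state.
- status.observe(): the state, without advancing time (a new reading comes with each control period).
- camera(name): name is "scene" or "side" or "wrist"; returns a dict with "frame" (420x560x3 uint8, red, green, blue), "mtx" (3x3 intrinsics, pixels), "D" ([k1, k2, p1, p2, k3] as OpenCV has them; the pictures are not rectified), "world_from_camera" (4x4, takes a point from camera to world coordinates); the wrist camera has in their place "T_tool_cam" (4x4, takes a point from camera to tool coordinates, whose origin is the TCP and whose axes are the flange's). Camera axes: x right, y down, z forward; pixel columns grow to the right and rows downward; lengths in m; the calibration is good to about 2 mm. A picture is of the moment at which its call begins: read the wrist's pose just before it. There is no depth.
- order.sign_off(): hands the job in, once; it reports no verdict.
Trained networks look in a picture, given as the dict that the camera call returned (one of the last four; its "shot" number tells which), for a name from the list of things; names that differ only in an ending like _2 or _b are one class to them, and where a whole thing is asked for, a point or a joint stands for the part that bears it (a point fixed in the world has none). Each returns a list of dicts, best first, with "score" (0 to 1); they miss things now and then, are a little off and sometimes report something else, mostly with a low value. They report only what shows in the picture. A call takes as long as a camera call. They do not tell look-alikes from the thing itself.
- search_frame(picture, query): "point" ([column, row] in pixels, amid what is visible of it).
- silhouettes(picture, query): "mask" (420x560 bool, what is visible of it) and "point" ([column, row] in pixels, amid what is visible of it).
- tip_of(picture, query): "point" ([column, row] in pixels: a listed point, or the origin of a listed thing).
The state is a dict: "t": time; "qpos": joint angles; "joint_vel": joint speeds; "effort": joint torques, N m; "tool_pos": TCP position; "orientation": TCP orientation; "contact_force": force on the tool from outside, world axes, zero at the start; "torque": the same for the moment, N m; "gripper_width": finger opening in m.
Only numpy, scipy, OpenCV 4.12 (cv2) and the standard library are available. Lean on these libraries where they do the work, as an engineer would, in place of code of your own. Each camera call takes 0.05 s, during which the arm holds its last target. There are 200 camera calls.

TASK

Get the open wooden spice case on the board ready to travel. Some jars in it still stand up on their spring catches: find every one that sticks up above the rim and press it down until it snaps home on the bottom, and set the loose spice jar upright into the free compartment (do not drop it in) and press it home too. With nothing above the rim, fold the narrow lid leaf down flat, then the wide leaf down flat so that its strip laps over the narrow one; do not disturb the salt shaker and the kitchen timer.

Things in the scene. Friction and masses are not known exactly. Their poses are not given: they have to be found in the camera images.
- case: Fixed light-wood spice case, brass fittings, on a low wooden board (board top 46 mm above z = 0). Origin: centre of its underside; x across it, away from the robot at yaw 0; y along it; z up. Outside 136 (x) by 180 (y), rim 131 above the origin, walls 8 to 10. Six compartments 52 square, centres x -32 and 32, y 56, 0, -56; dividers end 12 below the rim; felt floor 8 above the origin. All mm.
- mouth (a point): Centre of the case mouth at rim height. Five compartments hold unlisted spice jars (black lids, 44 diameter, 116 to 119 mm tall). Some, it varies which, still stand up on their catches, lid 15 to 21 mm above the rim, some leaning a little; find them with the eye or by sweeping a finger over the rim. The rest are home: tops 4 to 7 mm below the rim.
- front_row (a point): Centre of the row of compartments nearest the narrow leaf, at rim height (case x -32, y 0). Catches: at the two x sides of every compartment a slanted spring tongue stops a jar's foot 24 to 26 mm above the felt. About 5 to 13 N down on the lid drives the jar past the tongues; then it goes easily down to the felt, which is firm.
- back_row (a point): Centre of the row nearest the wide leaf, at rim height (case x 32, y 0); its middle compartment is the empty one. Jars stand 56 to 64 mm apart, so fingers cannot go down between lids; beside a neighbour that still sticks up there is no room for a finger above the rim either.
- free_cell (a point): Centre of the felt floor of the empty compartment: middle of the back row, case frame x 32, y 0, z 8 mm; 123 mm below the rim. Axes as the case.
- last_jar: Loose glass spice jar, black screw lid, teal label, standing on the board left of the case: straight cylinder 44 mm diameter, 119 mm tall, 280 g. Origin: centre of its underside, z up along the jar. Standing on the catches its lid is about 20 mm above the rim; home it is 4 mm below.
- leaf_narrow (a joint): Angle (rad) of the narrow lid leaf, hinged on the rim at the case's -x long side (hinge line case x -68, z 131 mm, along y). 0 = flat shut over the mouth, 1.57 upright, starts 1.85 to 2.15 (leaning outward), limit 2.3. 60 mm from hinge to free edge, 180 long, 6 thick (shut: 131 to 137 above the case origin). Stiff hinge: stays where left, moves at about 1 N at its edge.
- leaf_wide (a joint): Angle (rad) of the wide lid leaf, hinged on the rim at the case's +x long side (case x +68, z 131 mm); same sense, starts 1.85 to 2.15. 74 mm wide, 180 long, 6 thick; a darker strip (22 wide, 4 thick) on its outer face along the free edge sticks out 10 mm past it and laps over the narrow leaf. Stiff hinge: stays where left, moves at 1 to 2 N at its edge.
- salt_shaker: Bystander: white salt shaker, grey top, 44 mm diameter, 90 mm tall, origin under its centre, on the right part of the board.
- kitchen_timer: Bystander: white and red kitchen timer, 67 mm diameter, 56 mm tall, origin under its centre, on the right part of the board.
Not all that is in view belongs to the job. What is shaped like the last_jar but blue, orange or red is not meant.

How it is judged:
On the way, in this order (a step that is already met when the one before it is completed fails the run):
1. all six jars stand home on the felt of their compartments while both lid leaves are still open (contact force between each of felt0, felt1, felt2, felt3, felt4, felt5 and anything else above 0.1 N and value of joint each of leaf_narrow, leaf_wide above 1.2 rad), for 0.2 s.
2. the narrow leaf is folded down flat (within 0.08 rad) while the wide one is still up (value of joint leaf_narrow below 0.08 rad and value of joint leaf_wide above 0.8 rad), for 0.1 s.
At the end, for the whole second after the job is handed in: A jar stands on the felt of each of the six compartments, the loose jar upright in the free one (within 6 mm of its centre and 3 mm of its floor, tilted less than 0.1 rad, at rest), and both lid leaves lie flat (within 0.08 rad of shut) (contact force between each of felt0, felt1, felt2, felt3, felt4, felt5 and anything else above 0.1 N and value of joint each of leaf_narrow, leaf_wide below 0.08 rad and horizontal distance between last_jar and free_cell below 0.006 m and z of last_jar in the frame of free_cell below 0.003 m and angle between last_jar's own z axis and vertical below 0.1 rad and linear speed of last_jar below 0.02 m/s); the robot touches nothing.
It fails at once if the loose jar is dropped into its compartment (faster than 0.8 m/s there) (horizontal distance between last_jar and free_cell below 0.03 m and linear speed of last_jar above 0.8 m/s).
It fails at once if the salt shaker is moved by more than 30 mm (distance of salt_shaker from where it was at the start of the episode above 0.03 m).
It fails at once if the kitchen timer is moved by more than 30 mm (distance of kitchen_timer from where it was at the start of the episode above 0.03 m).
It also fails if it takes over 72 s, if anything falls off the work surface, if the arm or the gripper's body presses on something with over 40 N, if the wrist force passes 120 N, or if a joint passes its speed limit or range.

## Working session

There is one attempt and no reset: what is moved stays moved. The work goes in short steps, Python scripts to look and compute and a tool call to move; the robot and the scene stay as the last step left them, time stands still between calls to the robot, and variables do not carry over. Pictures are saved under pics/ and viewed, about 8 in all and at most 12, crops included, and the job is handed in when it is done.

Besides the shell and the picture viewer there is one more tool, called after "Emit:" as name(argument=value, ...) on one line, values as JSON. arm_command: Moves the arm, as the interface text tells. Its arguments: {"type":"object","properties":{"steps":{"type":"array"},"newtons":{"type":"number"}},"required":["steps"]}

```bash
mkdir -p pics; ls; python3 - <<'E'
from bench import status,camera,tip_of,search_frame
import cv2,numpy as np
s=status.observe();print({k:np.round(v,3).tolist() for k,v in s.items()})
ims=[]
for n in ["scene","side"]:
    p=camera(n);ims.append(p["frame"]);print(n,np.round(p["mtx"],1).tolist(),np.round(p["world_from_camera"],3).tolist(),p["D"])
    for q in ["case","mouth","front_row","back_row","free_cell","last_jar","salt_shaker","kitchen_timer"]:
        print(q,[(np.round(d["point"],1).tolist(),round(d["score"],2)) for d in tip_of(p,q)[:3]])
    cv2.imwrite(f"pics/{n}0.png",cv2.resize(p["frame"][...,::-1],(800,600)))
p=camera("wrist");print(p["T_tool_cam"])
E
```

```text
pics
{'t': 0.0, 'qpos': [1.21, 0.354, 1.634, 0.0, 1.155, -0.002], 'joint_vel': [-0.0, -0.001, -0.001, -0.002, 0.002, 0.001], 'effort': [-0.001, -60.525, -34.207, -0.0, 0.009, 0.0], 'tool_pos': [0.219, 0.585, 0.231], 'orientation': [-0.0, 0.178, 0.984, -0.001], 'contact_force': [-0.364, 0.496, -0.551], 'torque': [0.033, -0.018, -0.017], 'gripper_width': 0.086}
scene [[503.5, 0.0, 276.9], [0.0, 503.5, 210.6], [0.0, 0.0, 1.0]] [[-0.56, -0.571, 0.6, -0.396], [-0.828, 0.393, -0.4, 0.685], [-0.008, -0.721, -0.693, 1.235], [0.0, 0.0, 0.0, 1.0]] [-0.16133659  0.          0.          0.          0.        ]
case [([314.1, 216.0], 0.8)]
mouth [([320.7, 186.4], 0.8)]
front_row [([327.1, 191.4], 0.87)]
back_row []
free_cell []
last_jar [([210.4, 321.1], 0.68), ([234.7, 265.7], 0.57)]
salt_shaker [([366.8, 200.0], 0.52)]
kitchen_timer [([348.8, 183.8], 0.46)]
side [[469.9, 0.0, 284.6], [0.0, 469.9, 207.2], [0.0, 0.0, 1.0]] [[-0.887, 0.402, -0.228, 0.857], [0.462, 0.779, -0.425, 0.565], [0.007, -0.482, -0.876, 1.146], [0.0, 0.0, 0.0, 1.0]] [-0.04268487  0.          0.          0.          0.        ]
case [([275.9, 170.1], 0.6), ([352.9, 261.3], 0.37)]
mouth [([274.2, 137.3], 0.76), ([264.5, 143.3], 0.22)]
front_row [([283.9, 133.5], 0.71)]
back_row [([262.2, 140.8], 0.63)]
free_cell [([261.1, 166.0], 0.96)]
last_jar [([332.4, 339.3], 0.96), ([353.5, 260.2], 0.95), ([407.8, 296.8], 0.95)]
salt_shaker [([255.4, 115.8], 0.54)]
kitchen_timer [([225.7, 126.3], 0.57)]
[[ 1.08813722e-03 -9.54818159e-01 -2.97188658e-01  7.53189924e-02]
 [ 9.99999280e-01  1.18931046e-03 -1.59625168e-04  1.32217695e-03]
 [ 5.05862589e-04 -2.97188270e-01  9.54818766e-01 -1.43270224e-01]
 [ 0.00000000e+00  0.00000000e+00  0.00000000e+00  1.00000000e+00]]
```

View pics/scene0.png

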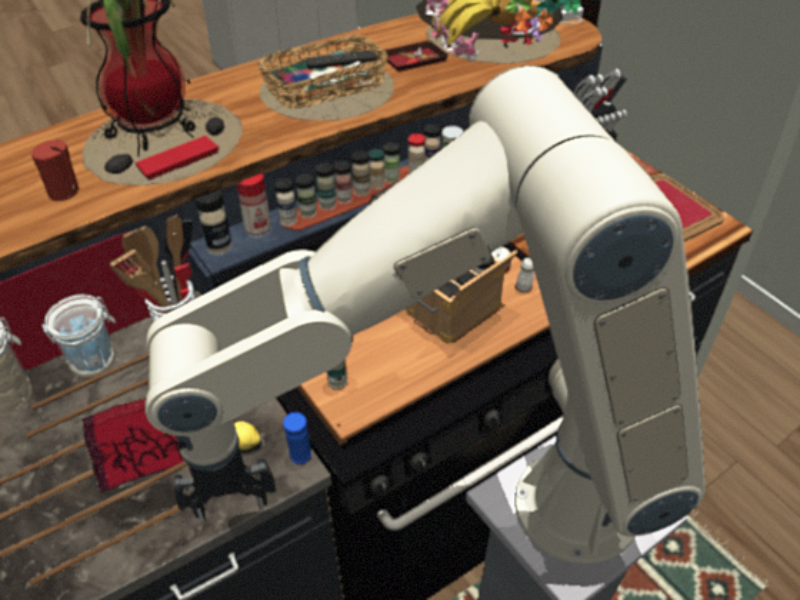

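View pics/side0.png

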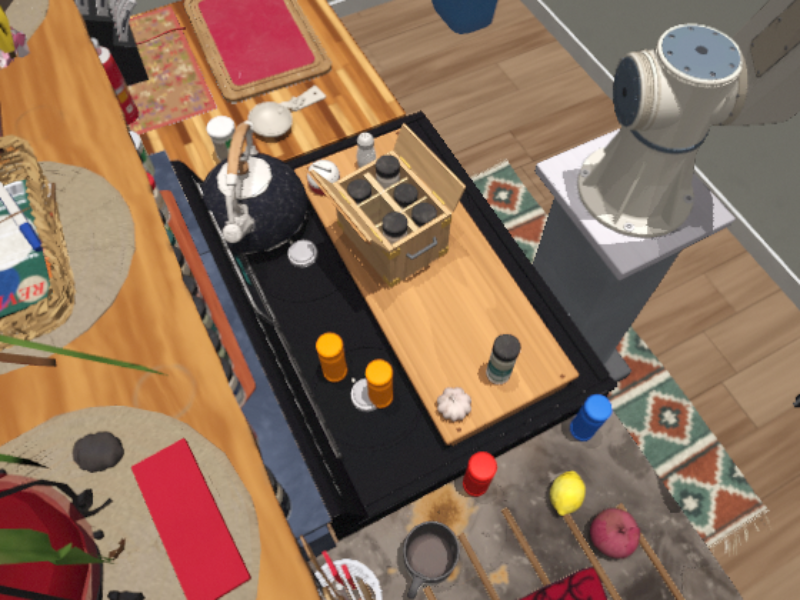

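```bash
cat > h.py <<'E'
from bench import status,camera,tip_of,search_frame,silhouettes
import cv2,numpy as np
from scipy.spatial.transform import Rotation as R
def T_of(p,s):
    if "world_from_camera" in p: return np.array(p["world_from_camera"])
    q=s["orientation"];T=np.eye(4);T[:3,:3]=R.from_quat([q[1],q[2],q[3],q[0]]).as_matrix();T[:3,3]=s["tool_pos"]
    return T@np.array(p["T_tool_cam"])
def at_z(p,s,uv,z):
    T=T_of(p,s);n=cv2.undistortPoints(np.array(uv,float).reshape(-1,1,2),p["mtx"],p["D"]).reshape(-1,2)
    d=np.c_[n,np.ones(len(n))]@T[:3,:3].T
    return T[:3,3]+d*((z-T[2,3])/d[:,2])[:,None]
def proj(p,s,X):
    T=np.linalg.inv(T_of(p,s));return cv2.projectPoints(np.array(X,float).reshape(-1,3),cv2.Rodrigues(T[:3,:3])[0],T[:3,3],p["mtx"],p["D"])[0].reshape(-1,2)
def shift(s,target):
    "tool-frame shift to a world TCP position"
    q=s["orientation"];return R.from_quat([q[1],q[2],q[3],q[0]]).inv().apply(np.array(target)-s["tool_pos"])
def yaw_y(s):
    q=s["orientation"];v=R.from_quat([q[1],q[2],q[3],q[0]]).as_matrix()[:,1];return np.degrees(np.arctan2(v[1],v[0]))
E
python3 - <<'E'
from h import *
s=status.observe()
for n in ["scene","side"]:
    p=camera(n)
    for q,z in [("case",.046),("mouth",.177),("front_row",.177),("back_row",.177),("free_cell",.054),("last_jar",.046),("salt_shaker",.046),("kitchen_timer",.046)]:
        for d in tip_of(p,q)[:4]:print(n,q,round(d["score"],2),np.round(d["point"]),np.round(at_z(p,s,d["point"],z)[0],3))
E
```

```text
scene case 0.59 [319. 214.] [ 0.54  -0.111  0.046]
scene mouth 0.97 [321. 186.] [ 0.533 -0.105  0.177]
scene front_row 0.68 [329. 191.] [ 0.5   -0.109  0.177]
scene last_jar 0.8 [234. 268.] [0.5   0.249 0.046]
scene last_jar 0.58 [211. 321.] [0.37  0.402 0.046]
scene salt_shaker 0.57 [368. 203.] [ 0.488 -0.283  0.046]
scene kitchen_timer 0.64 [348. 188.] [ 0.587 -0.276  0.046]
side case 0.6 [274. 169.] [ 0.539 -0.091  0.046]
side mouth 0.79 [273. 139.] [ 0.539 -0.094  0.177]
side front_row 0.89 [285. 134.] [ 0.505 -0.096  0.177]
side back_row 0.6 [262. 144.] [ 0.569 -0.095  0.177]
side free_cell 0.67 [262. 168.] [ 0.571 -0.103  0.054]
side last_jar 0.76 [235. 256.] [0.747 0.1   0.046]
side last_jar 0.74 [408. 299.] [0.423 0.394 0.046]
side last_jar 0.7 [349. 260.] [0.496 0.24  0.046]
side last_jar 0.64 [268. 277.] [0.699 0.188 0.046]
side salt_shaker 0.64 [256. 118.] [ 0.506 -0.276  0.046]
side kitchen_timer 0.57 [228. 125.] [ 0.593 -0.292  0.046]
```

The case is at about (0.537, -0.10). The five jars show at side-view pixels (358,190), (387,167), (405,193), (395,222) and (425,212), with the empty cell at (378,207). The teal jar is at (505,355), which is (0.498, 0.245). The orange, red and blue ones are decoys. I'm moving over the case for a closer look.

Emit:
arm_command(steps=[-0.466, -0.558, -0.219, 0, 0, -0.466, -0.558, -0.219, 0, 0, -0.466, -0.558, -0.219, 0, 0, -0.466, -0.558, -0.219, 0, 0, -0.466, -0.558, -0.219, 0, 0, -0.466, -0.558, -0.219, -7, 0, -0.466, -0.558, -0.219, -14, 0, -0.466, -0.558, -0.219, -20, 0])

```text
t: 2.65
tool_pos: [0.346, 0.2228, 0.3473]
orientation: [0.0, 0.002, 1.0, 0.0]
contact_force: [1.1, -0.8, -0.2]
gripper_width: -0.0002
```

Emit:
arm_command(steps=[-0.114, -0.323, -0.103, 0, 0, -0.114, -0.323, -0.103, 0, 0, -0.114, -0.323, -0.103, 0, 0, -0.114, -0.323, -0.103, 0, 0, -0.114, -0.323, -0.103, 0, 0, -0.114, -0.323, -0.103, 0, 0, -0.114, -0.323, -0.103, 0, 0, -0.114, -0.323, -0.103, 0, 0])

```text
t: 3.45
tool_pos: [0.4581, -0.1039, 0.4508]
orientation: [0.001, 0.007, 1.0, -0.001]
contact_force: [0.9, -0.7, -0.6]
gripper_width: -0.0
```

```bash
cat > look.py <<'E'
from h import *
import pickle,sys
s=status.observe();p=camera("wrist")
pickle.dump((p,s),open("w.pkl","wb"))
cv2.imwrite(f"pics/{sys.argv[1]}.png",cv2.resize(p["frame"][...,::-1],(800,600),interpolation=cv2.INTER_CUBIC))
print(np.round(s["tool_pos"],4),np.round(s["orientation"],4))
for q,z in [("mouth",.177),("front_row",.177),("back_row",.177),("free_cell",.054),("case",.046)]:
    for d in tip_of(p,q)[:2]:print(q,round(d["score"],2),np.round(d["point"]),np.round(at_z(p,s,d["point"],z)[0],4))
E
sleep 1; python3 look.py w1
```

```text
[ 0.4581 -0.1039  0.4508] [ 0.0012  0.0069  1.     -0.001 ]
mouth 0.58 [280. 221.] [ 0.5322 -0.1008  0.177 ]
front_row 0.93 [277. 200.] [ 0.4986 -0.1048  0.177 ]
back_row 0.67 [283. 243.] [ 0.5683 -0.0962  0.177 ]
free_cell 0.67 [282. 220.] [ 0.5736 -0.0951  0.054 ]
case 0.68 [280. 201.] [ 0.5373 -0.1     0.046 ]
```

View pics/w1.png

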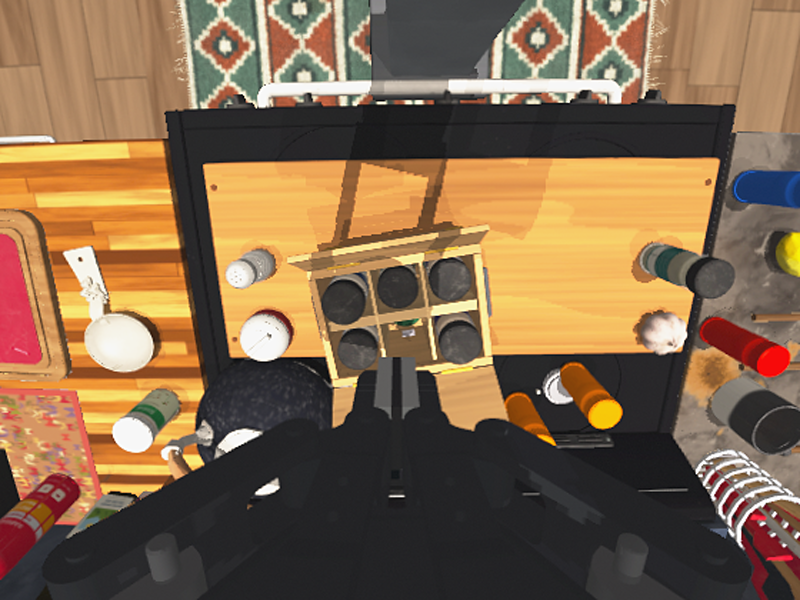

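```bash
cat > ov.py <<'E'
from h import *
import pickle,sys
p,s=pickle.load(open("w.pkl","rb"));x0,y0,yaw=map(float,sys.argv[2:5]);c,sn=np.cos(np.radians(yaw)),np.sin(np.radians(yaw))
def W(P):P=np.atleast_2d(P);return np.c_[x0+c*P[:,0]-sn*P[:,1],y0+sn*P[:,0]+c*P[:,1],P[:,2]+.046]
if __name__=="__main__":
    u0,v0,u1,v1=map(int,sys.argv[5:9]);k=800/(u1-u0)
    im=cv2.resize(p["frame"][v0:v1,u0:u1,::-1],None,fx=k,fy=k,interpolation=cv2.INTER_CUBIC)
    im=cv2.convertScaleAbs(im,alpha=1.6,beta=20)
    def dr(P,col):cv2.polylines(im,[np.round((proj(p,s,W(P))-[u0,v0]+.5)*k).astype(int)],True,col,1)
    dr([[-.068,-.09,.131],[.068,-.09,.131],[.068,.09,.131],[-.068,.09,.131]],(255,0,0))
    a=np.linspace(0,2*np.pi,40)
    for cx in(-.032,.032):
        for cy in(-.056,0,.056):
            for z,col in((.149,(0,0,255)),(.1255,(0,255,0))):
                dr(np.c_[cx+.022*np.cos(a),cy+.022*np.sin(a),0*a+z],col)
    cv2.imwrite(f"pics/{sys.argv[1]}.png",im)
E
python3 ov.py o1 .535 -.101 7 200 150 360 270
```

```text
(no output)
```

View pics/o1.png

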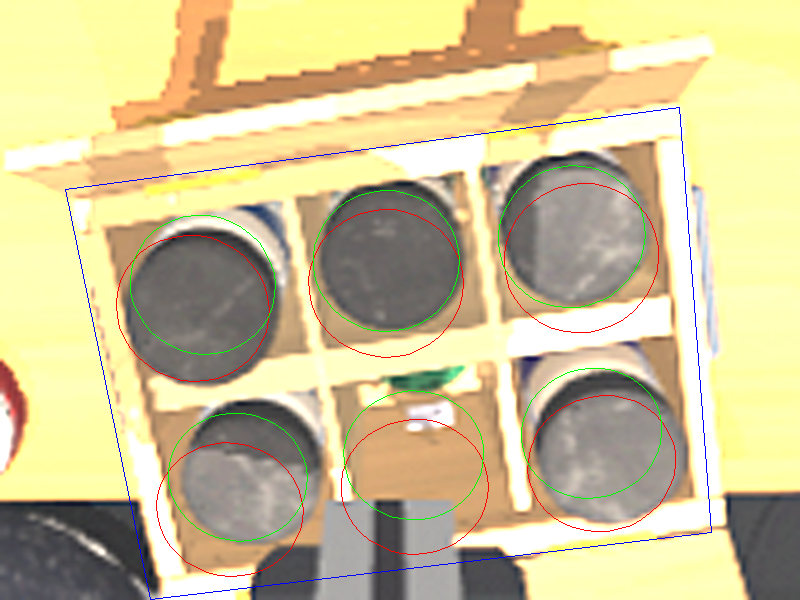

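The wide view and overlay agree on a case centre of about (0.535, -0.100) and a yaw of 7.5°. Two lids match the "standing" rings: front -y at crop (207,305) and back +y at (612,455). The front middle, front +y and back -y lids match "home". I'll press the two standing jars first.

```bash
python3 - <<'E'
from h import *
import pickle
p,s=pickle.load(open("w.pkl","rb"));k=5
for n,uv,z in [("F-",(207,305),.195),("F0",(388,257),.1715),("F+",(574,232),.1715),("B-",(250,482),.1715),("B-up",(250,482),.195),("B+",(612,460),.195)]:
    X=at_z(p,s,[uv[0]/k+200-.5,uv[1]/k+150-.5],z)[0]
    d=X[:2]-[.535,-.1];c,sn=np.cos(np.radians(7.5)),np.sin(np.radians(7.5))
    print(n,np.round(X,4),"case mm",np.round([1e3*(c*d[0]+sn*d[1]),1e3*(-sn*d[0]+c*d[1])],1),"shift to z=.225",np.round(shift(s,[*X[:2],.225]),4))
print(yaw_y(s))
E
```

```text
F- [ 0.5089 -0.1562  0.195 ] case mm [-33.2 -52.3] shift to z=.225 [-0.051  -0.0512  0.226 ]
F0 [ 0.5019 -0.1042  0.1715] case mm [-33.4   0.1] shift to z=.225 [-0.0432  0.0007  0.2259]
F+ [ 0.4948 -0.0485  0.1715] case mm [-33.2  56.3] shift to z=.225 [-0.0354  0.0563  0.2258]
B- [ 0.5751 -0.1487  0.1715] case mm [ 33.4 -53.6] shift to z=.225 [-0.1171 -0.0428  0.2262]
B-up [ 0.5644 -0.1461  0.195 ] case mm [ 23.2 -49.6] shift to z=.225 [-0.1064 -0.0404  0.2262]
B+ [ 0.5586 -0.0384  0.195 ] case mm [31.4 58. ] shift to z=.225 [-0.0991  0.0673  0.2259]
89.21376858520728
```

Emit:
arm_command(steps=[-0.051, -0.052, 0.15, -8, 0, -0.051, -0.052, 0.15, -8, 0, -0.051, -0.052, 0.15, -8, 0, -0.051, -0.052, 0.15, -8, 0, -0.051, -0.052, 0.2, -8, 0, -0.051, -0.052, 0.24, -8, 0, -0.051, -0.052, 0.25, -8, 0, -0.051, -0.052, 0.25, -8, 0])

```text
t: 4.55
tool_pos: [0.5068, -0.1511, 0.1994]
orientation: [-0.001, -0.065, 0.998, 0.0]
contact_force: [0.2, -0.1, 0.1]
gripper_width: -0.0005
```

Emit:
arm_command(steps=[0, 0, 0.01, 0, 0, 0, 0, 0.015, 0, 0, 0, 0, 0.02, 0, 0, 0, 0, 0.025, 0, 0, 0, 0, 0.028, 0, 0, 0, 0, 0.028, 0, 0])

```text
t: 5.15
tool_pos: [0.5078, -0.1522, 0.1721]
orientation: [0.001, -0.065, 0.998, -0.0]
contact_force: [-1.4, 0.6, 7.3]
gripper_width: 0.0001
```

Emit:
arm_command(steps=[0, 0, 0.002, 0, 0, 0, 0, 0.004, 0, 0, 0, 0, 0.004, 0, 0])

```text
t: 5.45
tool_pos: [0.51, -0.1527, 0.1722]
orientation: [0.003, -0.065, 0.998, -0.001]
contact_force: [-8.8, 4.3, 42.1]
gripper_width: -0.0003
```

Emit:
arm_command(steps=[0, 0, -0.05, 0, 0, -0.015, 0.04, -0.06, 0, 0, -0.045, 0.08, -0.06, 0, 0, -0.064, 0.107, -0.055, 0, 0, -0.064, 0.107, -0.045, 0, 0, -0.064, 0.107, -0.03, 0, 0, -0.064, 0.107, -0.025, 0, 0, -0.064, 0.107, -0.02, 0, 0])

```text
t: 6.25
tool_pos: [0.5564, -0.0381, 0.1869]
orientation: [-0.0, -0.065, 0.998, -0.0]
contact_force: [0.2, 0.2, -0.1]
gripper_width: 0.0002
```

Emit:
arm_command(steps=[0, 0, 0.005, 0, 0, 0, 0, 0.01, 0, 0, 0, 0, 0.015, 0, 0, 0, 0, 0.018, 0, 0, 0, 0, 0.02, 0, 0, 0, 0, 0.021, 0, 0])

```text
t: 6.85
tool_pos: [0.5605, -0.038, 0.1721]
orientation: [0.004, -0.065, 0.998, -0.001]
contact_force: [-9.1, 0.8, 52.1]
gripper_width: 0.0003
```

Emit:
arm_command(steps=[0, 0, -0.04, 0, 0, -0.002, -0.04, -0.055, 0, 0, -0.002, -0.085, -0.055, 0, 0, -0.002, -0.111, -0.045, 0, 0, -0.002, -0.111, -0.02, 0, 0, -0.002, -0.111, -0.008, 0, 0, -0.002, -0.111, -0.002, 0, 0, -0.002, -0.111, -0.001, 0, 0])

```text
t: 7.65
tool_pos: [0.576, -0.148, 0.1723]
orientation: [0.003, -0.065, 0.998, -0.001]
contact_force: [-8.1, -0.4, 44.1]
gripper_width: -0.0001
```

Emit:
arm_command(steps=[0, 0, -0.04, 0, 0, 0.035, 0.025, -0.055, 0, 0, 0.06, 0.048, -0.055, 0, 0, 0.067, 0.0535, -0.045, 0, 0, 0.067, 0.0535, -0.02, 0, 0, 0.067, 0.0535, -0.008, 0, 0, 0.067, 0.0535, -0.002, 0, 0, 0.067, 0.0535, -0.001, 0, 0])

```text
t: 8.45
tool_pos: [0.5017, -0.1034, 0.1703]
orientation: [0.001, -0.065, 0.998, -0.0]
contact_force: [-6.0, 2.5, 31.0]
gripper_width: -0.0001
```

Emit:
arm_command(steps=[0, 0, -0.04, 0, 0, 0, 0.025, -0.055, 0, 0, 0, 0.048, -0.055, 0, 0, 0, 0.056, -0.045, 0, 0, 0, 0.056, -0.02, 0, 0, 0, 0.056, -0.008, 0, 0, 0, 0.056, -0.002, 0, 0, 0, 0.056, -0.001, 0, 0])

```text
t: 9.25
tool_pos: [0.4952, -0.0482, 0.1723]
orientation: [0.002, -0.065, 0.998, -0.0]
contact_force: [-9.2, 1.2, 44.5]
gripper_width: 0.0003
```

All five seated jars stop firmly at about 0.172, just below the rim at 0.177. Next is the loose jar.

Emit:
arm_command(steps=[0, 0, -0.05, 0, 0, 0, 0.02, -0.09, 0, 0, -0.003, 0.06, -0.12, 0, 0, -0.003, 0.295, -0.15, 0, 0.085, -0.003, 0.295, -0.15, 0, 0.085, -0.003, 0.295, -0.15, 0, 0.085, -0.003, 0.295, -0.15, 0, 0.085, -0.003, 0.295, -0.15, 0, 0.085])

```text
t: 10.05
tool_pos: [0.4571, 0.2477, 0.3192]
orientation: [-0.0, -0.065, 0.998, 0.0]
contact_force: [0.6, -0.8, -0.1]
gripper_width: 0.0725
```

Emit:
arm_command(steps=[0, 0.06, 0, 0, 0.085, 0, 0.06, 0, 0, 0.085, 0, 0.06, 0, 0, 0.085])

```text
t: 10.35
tool_pos: [0.4494, 0.3057, 0.3184]
orientation: [-0.001, -0.066, 0.998, -0.001]
contact_force: [0.3, -0.7, -0.3]
gripper_width: 0.0854
```

```bash
python3 - <<'E'
from h import *
s=status.observe();p=camera("wrist");print(np.round(s["tool_pos"],4),s["gripper_width"],yaw_y(s))
im=p["frame"][...,::-1].copy()
for d in tip_of(p,"last_jar")[:4]:print("tip",round(d["score"],2),np.round(d["point"]),np.round(at_z(p,s,d["point"],.046)[0],4))
for d in silhouettes(p,"last_jar")[:3]:
    print("sil",round(d["score"],2),np.round(d["point"]))
    cv2.drawContours(im,cv2.findContours(d["mask"].astype(np.uint8),0,2)[0],-1,(0,0,255),1)
a=np.linspace(0,2*np.pi,40)
for q in tip_of(p,"last_jar")[:1]:
    X=at_z(p,s,q["point"],.046)[0]
    for z in(.046,.165):cv2.polylines(im,[np.round(proj(p,s,np.c_[X[0]+.022*np.cos(a),X[1]+.022*np.sin(a),0*a+z])).astype(int)],True,(255,0,255),1)
cv2.imwrite("pics/j1.png",cv2.resize(im,(800,600)))
E
```

```text
[0.4494 0.3057 0.3184] 0.08535573288657637 97.5805988636845
tip 0.76 [308. 275.] [0.6053 0.3772 0.046 ]
tip 0.71 [231. 204.] [0.5029 0.2445 0.046 ]
tip 0.65 [334. 150.] [0.4061 0.3803 0.046 ]
tip 0.51 [186. 292.] [0.6646 0.1841 0.046 ]
sil 0.95 [312. 298.]
sil 0.72 [222. 221.]
sil 0.56 [348. 154.]
```

View pics/j1.png

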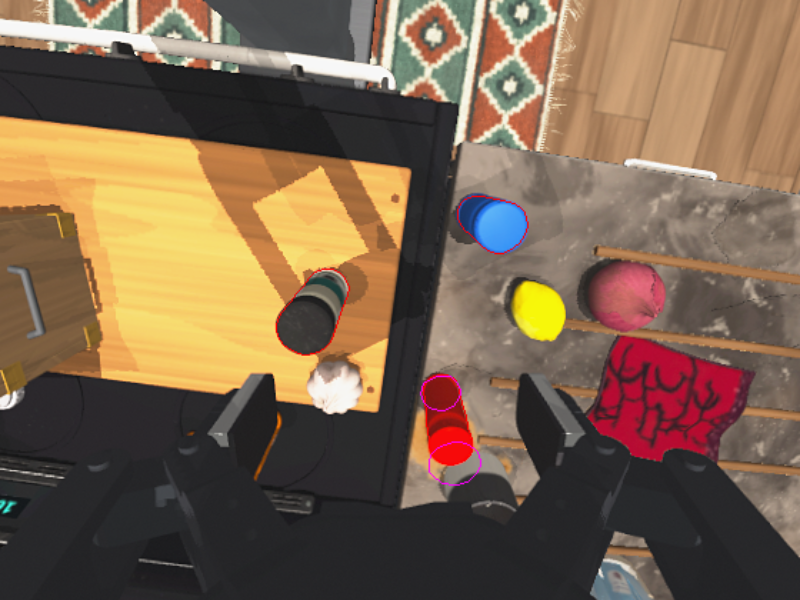

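The picture shows the teal-labelled jar with its lid at (306,326) and the garlic at (335,387). The network's top hit is the red decoy, so I'm measuring the teal jar from its own lid and foot pixels.

```bash
python3 - <<'E'
from h import *
s=status.observe();p=camera("wrist")
m=[d for d in silhouettes(p,"last_jar") if abs(d["point"][0]-222)<15][0]["mask"]
from scipy.optimize import minimize
a=np.linspace(0,2*np.pi,60)
def sil(X):
    P=np.r_[[ [X[0]+.022*np.cos(t),X[1]+.022*np.sin(t),z] for t in a for z in(.046,.165)]]
    h=cv2.convexHull(proj(p,s,P).astype(np.float32)*8)
    i=np.zeros(m.shape,np.uint8);cv2.fillConvexPoly(i,np.round(h).astype(int),1,shift=3);return i>0
f=lambda X:1-(sil(X)&m).sum()/(sil(X)|m).sum()
r=minimize(f,[.5,.2445],method="Nelder-Mead",options=dict(initial_simplex=[[.5,.2445],[.51,.2445],[.5,.255]],xatol=1e-4))
print(r.x,1-r.fun,"lid px",at_z(p,s,[214,228],.165))
print("shift to z .29 / .141",shift(s,[*r.x,.29]),shift(s,[*r.x,.141]),np.round(s["qpos"],2))
E
```

```text
[0.49947565 0.24224197] 0.9377574370709382 lid px [[0.49723593 0.2406095  0.165     ]]
shift to z .29 / .141 [-0.04134686 -0.06680341  0.02915747] [-0.04142559 -0.06668666  0.1781574 ] [ 0.59  0.15  1.7  -0.    1.29 -1.11]
```

Emit:
arm_command(steps=[-0.041, -0.0665, 0.03, 0, 0.085, -0.041, -0.0665, 0.03, 0, 0.085, -0.041, -0.0665, 0.07, 0, 0.085, -0.041, -0.0665, 0.11, 0, 0.085, -0.041, -0.0665, 0.15, 0, 0.085, -0.041, -0.0665, 0.178, 0, 0.085, -0.041, -0.0665, 0.178, 0, 0.085, -0.041, -0.0665, 0.178, 0, 0.085])

```text
t: 11.45
tool_pos: [0.4992, 0.2437, 0.142]
orientation: [-0.0, -0.064, 0.998, -0.0]
contact_force: [-0.0, 0.5, 0.5]
gripper_width: 0.085
```

Emit:
arm_command(steps=[0, 0, 0, 0, 0.03, 0, 0, 0, 0, 0.03, 0, 0, 0, 0, 0.03, 0, 0, 0, 0, 0.03, 0, 0, 0, 0, 0.03, 0, 0, 0, 0, 0.03], newtons=40)

```text
t: 12.05
tool_pos: [0.4999, 0.2445, 0.1431]
orientation: [0.001, -0.065, 0.998, 0.0]
contact_force: [-0.3, -1.2, 7.5]
gripper_width: 0.043
```

Emit:
arm_command(steps=[0, 0, -0.03, 0, 0.03, 0, 0, -0.07, 0, 0.03, 0, 0, -0.12, 0, 0.03, 0, -0.03, -0.165, 0, 0.03, -0.005, -0.075, -0.165, 0, 0.03, -0.01, -0.12, -0.165, 0, 0.03, -0.014, -0.165, -0.165, 0, 0.03, -0.017, -0.21, -0.165, 0, 0.03])

```text
t: 12.85
tool_pos: [0.5428, 0.0366, 0.307]
orientation: [0.0, -0.065, 0.998, 0.0]
contact_force: [-0.2, 0.7, -2.8]
gripper_width: 0.0429
```

Emit:
arm_command(steps=[-0.002, -0.04, 0, 0, 0.03, -0.004, -0.08, 0, 0, 0.03, -0.006, -0.11, 0, 0, 0.03, -0.006, -0.134, 0, 0, 0.03, -0.006, -0.134, 0, 0, 0.03, -0.006, -0.134, 0, 0, 0.03])

```text
t: 13.45
tool_pos: [0.5659, -0.094, 0.3064]
orientation: [-0.0, -0.064, 0.998, 0.0]
contact_force: [-0.4, 0.0, -2.3]
gripper_width: 0.0433
```

```bash
python3 - <<'E'
from h import *
import pickle
s=status.observe();p=camera("wrist");pickle.dump((p,s),open("w.pkl","wb"))
q=camera("side");pickle.dump((q,s),open("sd.pkl","wb"))
print(np.round(s["tool_pos"],4),s["gripper_width"],yaw_y(s))
x0,y0,yaw=.534,-.098,np.radians(7.5);c,sn=np.cos(yaw),np.sin(yaw)
W=lambda P:np.c_[x0+c*P[:,0]-sn*P[:,1],y0+sn*P[:,0]+c*P[:,1],P[:,2]+.046]
a=np.linspace(0,2*np.pi,60);out=[]
for p,(u0,v0,u1,v1) in((p,(140,100,420,310)),(q,(200,60,360,180))):
    k=560/(u1-u0);im=cv2.resize(p["frame"][v0:v1,u0:u1,::-1],None,fx=k,fy=k,interpolation=cv2.INTER_CUBIC)
    def dr(P,col):cv2.polylines(im,[np.round((proj(p,s,P)-[u0,v0]+.5)*k).astype(int)],True,col,1)
    dr(W(np.array([[-.068,-.09,.131],[.068,-.09,.131],[.068,.09,.131],[-.068,.09,.131]])),(255,0,0))
    dr(W(np.array([[.006,-.026,.131],[.058,-.026,.131],[.058,.026,.131],[.006,.026,.131]])),(0,255,0))
    t=s["tool_pos"];b=t[2]-.096
    for z in(b,b+.119):dr(np.c_[t[0]+.022*np.cos(a),t[1]+.022*np.sin(a),0*a+z],(255,0,255))
    out.append(im)
h=max(i.shape[0] for i in out);cv2.imwrite("pics/h1.png",cv2.resize(np.vstack(out),(560,int(560*sum(i.shape[0] for i in out)/560)))[:840])
cv2.imwrite("pics/h1.png",cv2.resize(np.hstack([cv2.copyMakeBorder(i,0,h-i.shape[0],0,0,0) for i in out]),(800,int(800*h/1120))))
E
```

```text
[ 0.5659 -0.094   0.3064] 0.04334949332085842 97.3705844555706
```

View pics/h1.png

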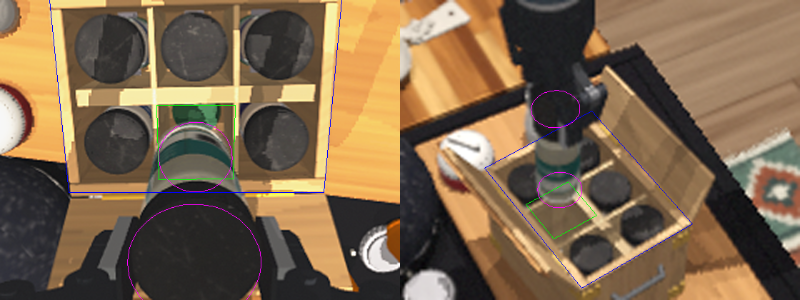

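The hover overlay fits: the case rim and cell outlines lie on the image edges and the jar hangs over the free cell. Lowering it now.

Emit:
arm_command(steps=[0, 0, 0.025, 0, 0.03, 0, 0, 0.04, 0, 0.03, 0, 0, 0.055, 0, 0.03, 0, 0, 0.075, 0, 0.03, 0, 0, 0.095, 0, 0.03, 0, 0, 0.112, 0, 0.03, 0, 0, 0.118, 0, 0.03, 0, 0, 0.118, 0, 0.03])

```text
t: 14.35
tool_pos: [0.5657, -0.093, 0.1879]
orientation: [-0.001, -0.065, 0.998, 0.0]
contact_force: [0.6, -0.9, -2.6]
gripper_width: 0.0432
```

Emit:
arm_command(steps=[0, 0, 0.004, 0, 0.03, 0, 0, 0.008, 0, 0.03, 0, 0, 0.011, 0, 0.03, 0, 0, 0.013, 0, 0.03, 0, 0, 0.013, 0, 0.03])

```text
t: 14.85
tool_pos: [0.5667, -0.094, 0.1756]
orientation: [0.001, -0.065, 0.998, -0.0]
contact_force: [1.5, -0.2, -3.1]
gripper_width: 0.0428
```

Emit:
arm_command(steps=[0, 0, 0.001, 0, 0.03, 0, 0, 0.002, 0, 0.03, 0, 0, 0.002, 0, 0.03])

```text
t: 15.15
tool_pos: [0.5665, -0.0941, 0.1739]
orientation: [0.0, -0.065, 0.998, -0.0]
contact_force: [1.2, -0.5, 3.2]
gripper_width: 0.043
```

Emit:
arm_command(steps=[0, 0, 0, 0, 0.056, 0, 0, 0, 0, 0.056, 0, 0, -0.01, 0, 0.06, 0, 0, -0.04, 0, 0.06, 0, 0, -0.07, 0, 0.0, 0, 0, -0.07, 0, 0.0, 0, 0, -0.07, 0, 0.0, 0, 0, -0.07, 0, 0.0])

```text
t: 15.95
tool_pos: [0.5655, -0.0938, 0.2427]
orientation: [-0.001, -0.065, 0.998, 0.0]
contact_force: [0.0, 0.3, 0.6]
gripper_width: 0.0017
```

Emit:
arm_command(steps=[0, 0, 0.02, 0, 0, 0, 0, 0.04, 0, 0, 0, 0, 0.045, 0, 0, 0, 0, 0.05, 0, 0, 0, 0, 0.055, 0, 0, 0, 0, 0.06, 0, 0, 0, 0, 0.066, 0, 0, 0, 0, 0.07, 0, 0])

```text
t: 16.75
tool_pos: [0.5662, -0.0939, 0.1731]
orientation: [0.0, -0.065, 0.998, -0.0]
contact_force: [-0.1, -0.0, 1.7]
gripper_width: -0.0003
```

Emit:
arm_command(steps=[0, 0, 0.002, 0, 0, 0, 0, 0.004, 0, 0, 0, 0, 0.004, 0, 0, 0, 0, -0.04, 0, 0, 0, 0, -0.09, 0, 0, 0.06, 0, -0.14, 0, 0, 0.1, 0, -0.19, 0, 0, 0.1, 0, -0.22, 0, 0])

```text
t: 17.55
tool_pos: [0.4714, -0.1058, 0.3783]
orientation: [-0.001, -0.065, 0.998, 0.0]
contact_force: [0.5, -0.3, -0.0]
gripper_width: 0.0001
```

```bash
python3 look.py w2; python3 ov.py o2 .534 -.098 7.5 180 120 400 285; python3 - <<'E'
from h import *
q=camera("side");cv2.imwrite("pics/s2.png",cv2.resize(q["frame"][60:210,180:380,::-1],(800,600),interpolation=cv2.INTER_CUBIC))
E
```

```text
[ 0.4714 -0.1058  0.3783] [-1.200e-03 -6.490e-02  9.979e-01  2.000e-04]
mouth 0.75 [276. 232.] [ 0.5329 -0.0982  0.177 ]
front_row 0.82 [274. 207.] [ 0.5001 -0.1049  0.177 ]
free_cell 0.78 [276. 230.] [ 0.5764 -0.0933  0.054 ]
case 0.38 [276. 207.] [ 0.5397 -0.0985  0.046 ]
```

View pics/o2.png

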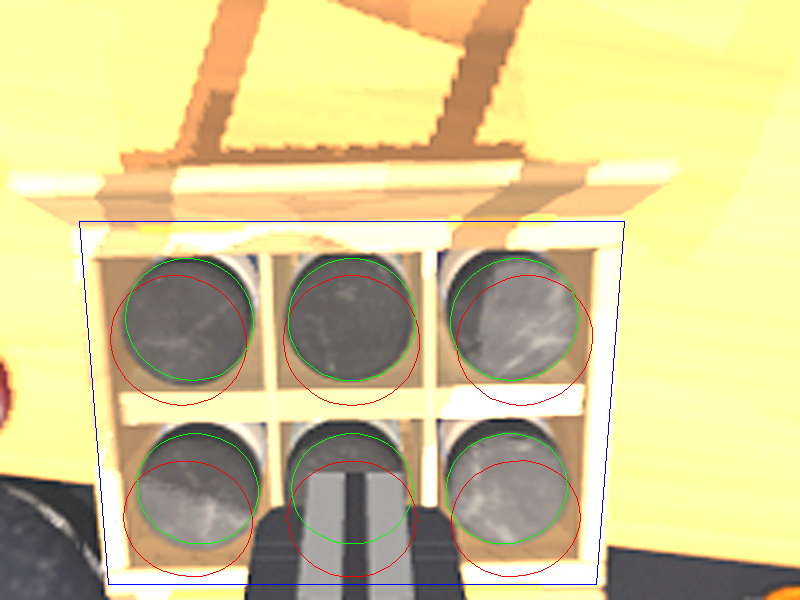

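View pics/s2.png

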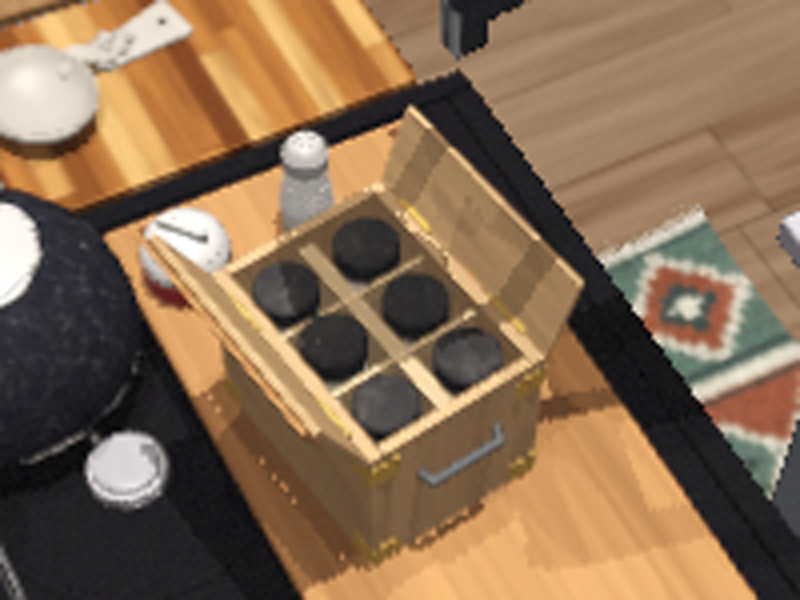

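All six lids match the "home" rings, the side view shows nothing above the rim, and the leaves, shaker and timer are undisturbed. Next I fold the narrow leaf with the shut fingers from the robot side.

Emit:
arm_command(steps=[0.072, 0, 0, 0, 0, 0.072, 0, 0.05, 0, 0, 0.072, 0, 0.1, 0, 0, 0.072, 0, 0.14, 0, 0, 0.072, 0, 0.161, 0, 0, 0.072, 0, 0.161, 0, 0, 0.06, 0, 0.161, 0, 0, 0.05, 0, 0.161, 0, 0])

```text
t: 18.7
tool_pos: [0.4268, -0.1126, 0.2182]
orientation: [0.001, -0.065, 0.998, -0.0]
contact_force: [-0.1, 0.6, -0.3]
gripper_width: -0.0
```

Emit:
arm_command(steps=[-0.014, 0, 0, 0, 0, -0.028, 0, 0, 0, 0, -0.039, 0, 0.001, 0, 0, -0.05, 0, 0.002, 0, 0, -0.0595, 0, 0.006, 0, 0, -0.0675, 0, 0.014, 0, 0, -0.073, 0, 0.023, 0, 0, -0.076, 0, 0.034, 0, 0])

```text
t: 19.5
tool_pos: [0.5008, -0.1026, 0.1823]
orientation: [0.0, -0.065, 0.998, -0.0]
contact_force: [-8.7, 0.7, 57.5]
gripper_width: -0.0001
```

Emit:
arm_command(steps=[0, 0, -0.05, 0, 0, 0, 0.01, -0.1, 0, 0, -0.03, 0.03, -0.14, 0, 0, -0.07, 0.05, -0.157, 0, 0, -0.11, 0.05, -0.157, 0, 0, -0.15, 0.05, -0.157, 0, 0, -0.19, 0.05, -0.157, 0, 0, -0.19, 0.05, -0.157, 0, 0])

```text
t: 20.3
tool_pos: [0.6852, -0.0277, 0.3368]
orientation: [-0.001, -0.065, 0.998, 0.0]
contact_force: [0.3, -0.1, -0.1]
gripper_width: -0.0001
```

```bash
python3 - <<'E'
from h import *
q=camera("side");s=status.observe();im=cv2.resize(q["frame"][60:210,180:380,::-1],(800,600),interpolation=cv2.INTER_CUBIC)
t=s["tool_pos"];a,b=np.round((proj(q,s,[t,[t[0],t[1],.227]])-[180,60])*4).astype(int);cv2.line(im,tuple(map(int,a)),tuple(map(int,b)),(255,0,255),2)
x0,y0,yw=.534,-.098,np.radians(7.5);c,sn=np.cos(yw),np.sin(yw)
P=np.array([[-.068,-.09,.183],[-.008,-.09,.183],[-.008,.09,.183],[-.068,.09,.183]])
P=np.c_[x0+c*P[:,0]-sn*P[:,1],y0+sn*P[:,0]+c*P[:,1],P[:,2]]
cv2.polylines(im,[np.round((proj(q,s,P)-[180,60])*4).astype(int)],True,(255,0,0),1)
cv2.imwrite("pics/s3.png",im);print(np.round(t,4))
E
```

```text
[ 0.683 -0.028  0.337]
```

View pics/s3.png

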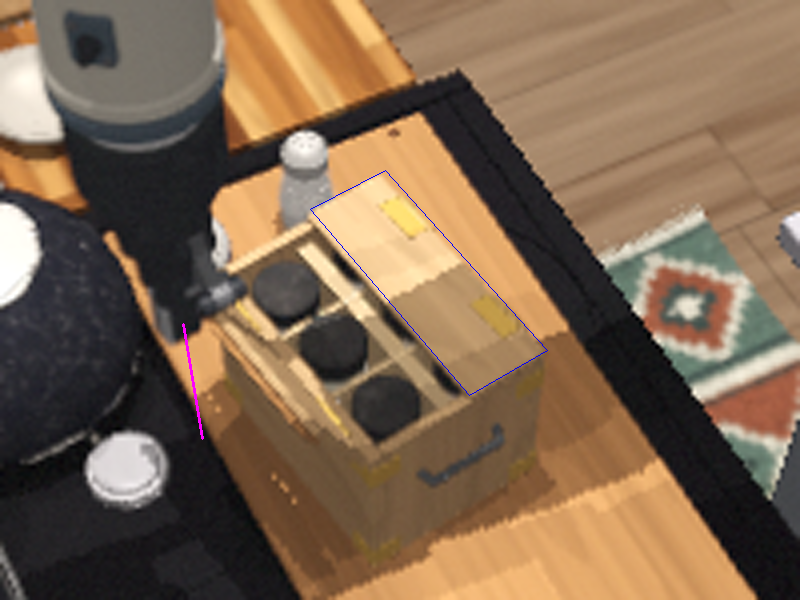

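The narrow leaf lies on its flat outline, and the finger's descent line behind the wide leaf is clear of the kettle.

Emit:
arm_command(steps=[0, 0, 0.04, 0, 0, 0, 0, 0.08, 0, 0, 0, 0, 0.11, 0, 0, 0, 0, 0.11, 0, 0, 0.016, 0, 0.11, 0, 0, 0.032, 0, 0.11, 0, 0, 0.046, 0, 0.11, 0, 0, 0.06, 0, 0.11, 0, 0])

```text
t: 21.15
tool_pos: [0.6228, -0.0365, 0.2325]
orientation: [0.002, -0.065, 0.998, -0.0]
contact_force: [1.7, 0.0, 0.8]
gripper_width: 0.0003
```

Emit:
arm_command(steps=[0.012, 0, 0, 0, 0, 0.024, 0, 0.001, 0, 0, 0.036, 0, 0.004, 0, 0, 0.047, 0, 0.01, 0, 0, 0.056, 0, 0.02, 0, 0, 0.063, 0, 0.031, 0, 0, 0.066, 0, 0.041, 0, 0, 0.066, 0, 0.044, 0, 0])

```text
t: 21.95
tool_pos: [0.5554, -0.0447, 0.1839]
orientation: [-0.002, -0.065, 0.998, 0.0]
contact_force: [-1.4, -0.1, 0.8]
gripper_width: 0.0001
```

Emit:
arm_command(steps=[0, 0, 0.002, 0, 0, 0, 0, 0.004, 0, 0, 0, 0, 0.004, 0, 0])

```text
t: 22.25
tool_pos: [0.5566, -0.0446, 0.1829]
orientation: [-0.001, -0.065, 0.998, 0.0]
contact_force: [-7.4, 0.4, 12.8]
gripper_width: 0.0003
```

Emit:
arm_command(steps=[0, 0, -0.04, 0, 0, 0, 0, -0.09, 0, 0, 0.03, 0.03, -0.13, 0, 0, 0.06, 0.07, -0.16, 0, 0, 0.08, 0.11, -0.17, 0, 0, 0.08, 0.15, -0.17, 0, 0, 0.08, 0.18, -0.17, 0, 0, 0.08, 0.2, -0.17, 0, 0])

```text
t: 23.05
tool_pos: [0.4514, 0.1456, 0.3527]
orientation: [0.001, -0.066, 0.998, 0.001]
contact_force: [0.5, -0.3, -0.8]
gripper_width: -0.0003
```

```bash
python3 - <<'E'
from h import *
q=camera("side");s=status.observe();im=cv2.resize(q["frame"][60:210,180:380,::-1],(800,600),interpolation=cv2.INTER_CUBIC)
x0,y0,yw=.534,-.098,np.radians(7.5);c,sn=np.cos(yw),np.sin(yw)
for a,b,z in((-.068,-.008,.183),(-.016,.068,.187)):
    P=np.array([[a,-.09,z],[b,-.09,z],[b,.09,z],[a,.09,z]])
    P=np.c_[x0+c*P[:,0]-sn*P[:,1],y0+sn*P[:,0]+c*P[:,1],P[:,2]]
    cv2.polylines(im,[np.round((proj(q,s,P)-[180,60])*4).astype(int)],True,(255,0,0),1)
cv2.imwrite("pics/s4.png",im);print(np.round(s["tool_pos"],3),s["contact_force"])
E
```

```text
[0.451 0.147 0.352] [-0.10262816  1.35972159 -0.03004202]
```

View pics/s4.png

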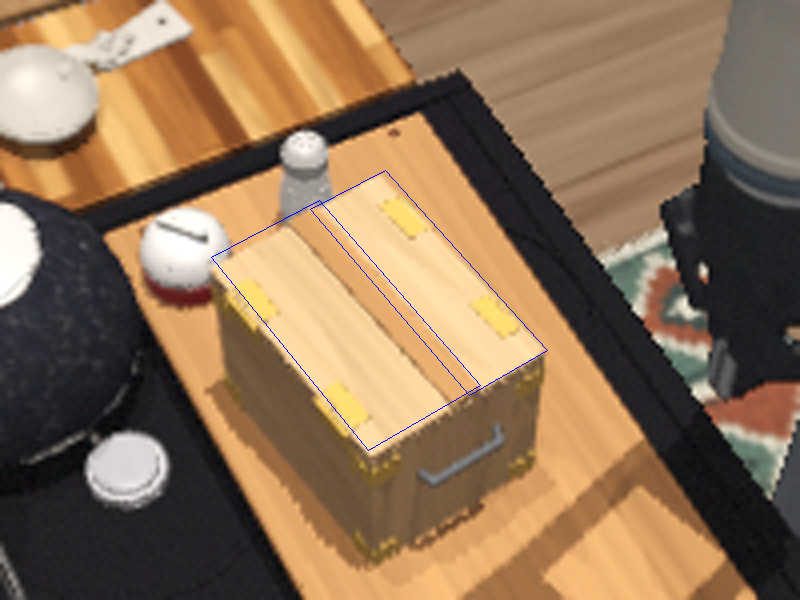

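Both leaves lie flat, with the darker strip over the narrow leaf. The shaker and timer are in place, and the arm touches nothing.

```bash
python3 -c "
from bench import order;print(order.sign_off())"
```

```text
the job is handed in; nothing more can be done
None
```

The spice case is packed and shut, and I handed it in at about 23 s on the robot's clock; the sign-off gave no verdict.

- **Jars:** Two jars were standing up, front row right and back row left (as seen from the robot), and I pressed both home. I pressed on the other three as well, and all five stopped firmly at about 0.170 to 0.172 m, with the rim at 0.177 m. The loose teal-label jar was lowered onto its catches, let go and pressed home.
- **Leaves:** The narrow leaf was folded first, then the wide one. The finger stopped on them at 0.182 m and 0.183 m, where a shut leaf should be at 0.183 m.
- **Last checks:** Before the leaves were folded, all six lids matched the "home" outlines. The final side picture shows both leaves on their flat outlines and the darker strip over the narrow leaf. The shaker and timer look unmoved, and the arm is clear.
- **Disagreements and limits:**
  - The network's top hit for the loose jar in one picture was the red decoy, so I measured the teal jar separately.
  - Its estimate for the empty compartment was about 1 cm off my fit in x; the fit proved right.
  - I did not read the force at the bottom of the loose jar's press, so "home" there rests on the picture and the finger height (0.173 m, then a further 4 mm commanded).

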